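# Tuck a flashing strip under a lapped cover leaf and hold it down

## Task

Pick up the loose aluminium flashing strip by its standing flange, lay it in the lane of the grey mounting panel and slide its flat front edge under the spring-hinged cover leaf until it meets the stop hidden underneath, without lifting the leaf. Then press the strip down flat on the panel, firmly but not hard, as if its adhesive were taking, and finish while still holding it pressed down with the gripper. Leave the other things on the table where they stand.

Things in the scene. Friction and masses are not known exactly. Their poses are not given: they have to be found in the camera images.
- panel: Mounting panel fixed to the table, light grey slab 175 x 108 x 10 mm; origin on its underside (table height), on its middle line, 75 mm from the open end; x is the direction in which the strip is pushed in, from the open end to the leaf; z up. Two side rails along x, 12 mm wide, tops 8 mm above the slab's top face, leave a lane 84 mm wide centred on y = 0, open from x = -75 mm to the leaf.
- lane_mouth (a point): Point on the panel's top face (10 mm above the table), on the middle line of the lane, under the free edge of the thin grey cover leaf (panel x = +14 mm). The leaf lies on the rails, its underside 8 mm above this face; its first 10 mm are bent up a little as a lip; its hinge is at panel x = +86 mm. Axes as the panel.
- stop (a point): Point on the panel's top face, on the middle line of the lane, at the near face of the stop, a 6 mm high batten across the lane under the leaf (panel x = +47 mm, 33 mm in from the leaf's free edge). The strip's front edge comes to rest against it. Axes as the panel.
- leaf (a joint): Angle of the cover leaf, rad: 0 lying down on the rails, growing as its free edge is lifted (0.1 rad lifts the edge about 7 mm). A light spring holds it down: lifting its edge takes only about 2 N, and it falls back when let go.
- flange (a point): Grip point: centre of the strip's upright flange (8 mm thick along x, 60 mm wide along y), 25 mm above the strip's underside; its top is at 46 mm. Pinch it across the 8 mm from above, fingertips above the flat web (web's top face 4 mm above the underside). Axes are the strip's: x from the flange to the front edge, z up. Front edge 77.5 mm ahead, rear edge 17.5 mm behind this point.
- lead_edge (a point): Middle of the front edge of the flashing strip, at its underside. The strip is a flat aluminium web 95 (x) x 70 (y) x 4 mm with one upright flange across it, about 0.1 to 0.17 kg, loose, flat on the table at the start. Axes as the strip.
- bottle: Bystander: small dispensing bottle with a nozzle, 43 x 42 x 121 mm, upright; origin at the centre of its underside.
- magnifier: Bystander: black eye loupe, 34 mm wide, 35 mm high; origin at the centre of its underside.
- spool: Bystander: spool of solder wire, 54 mm wide, 44 mm high; origin at the centre of its underside.
- pen: Bystander: black marker pen lying down, 18 x 124 x 20 mm; origin at the centre of its underside.
- stick: Bystander: black USB stick lying flat, 18 x 46 x 9 mm; origin at the centre of its underside.

How it is judged:
By the outcome, as a careful person would: the job done as asked, in the order asked, and still so for the second after the job is handed in, while the arm keeps its last pose, push and grip.
It also fails if it takes over 45 s, if anything falls off the work surface, if the arm or the gripper's body presses on something with over 40 N, if the wrist force passes 120 N, or if a joint passes its speed limit or range.

## Robot

A 6-joint arm with a two-finger parallel gripper is mounted at the origin on a cart in front of the work surface, level with it; the furniture and walls round the work are solid. World frame = base frame: x ahead of the robot, y to its left, z up, the work surface at z = 0. Lengths are in m, angles in rad, forces in N, time in s.
With the tool pointing down it reaches from about 0.25 to 0.725 m from the base axis. Payload 4 kg.
Tool frame: the origin (TCP) lies on the centre line of the jaws, within the pads' length; the fingertips stand 17 mm ahead of it and the grasp point (between the pads) lies 2 mm behind it; z points along the fingers, x is the direction in which the jaws open and shut, and the axes are right-handed (so a half turn about z gives the same grasp; the last joint's range is limited). The gripper opens to 85 mm and grips with 20 to 120 N. Pads are 22 mm wide; open, the fingers measure 114 mm over their backs; the gripper's body (76 mm by 85 mm) begins 54 mm behind the grasp point. The pads swing forward as they close: fully open they stand 13 mm farther back than shut.
Start: joints at [-1.249, 0.241, 0.005, 1.335, 0, 1.571], TCP at [0.158, -0.474, 0.248] pointing down, gripper open.
Joint ranges: [-2.72, 2.72], [-1.05, 1.87], [-1.09, 1.28], [-1.99, 2.15], [-1.42, 1.44], [-3.14, 3.14]. Speed limits (rad/s): [2.79, 2.79, 3.14, 3.14, 3.14, 3.14].

## Interface

Orientations are given as a unit quaternion [x, y, z, w].
In Python, from workcell import bot gives the robot as it stands.
- The arm moves only by the tool jog_arm, never from a script. Its arguments are lists of equal length, an entry for each row: "jaw": the closure, from 0 (fully open) to 1 (shut); "linear": the shift along the tool's x, y, z in m, a list of three; "delta_rot": the turn, a rotation vector about the tool's x, y, z in degrees, a list of three. A call has exactly 8 rows; each row is the pose to reach, as a shift and turn from the pose commanded when the call began, along the tool's axes at that moment; what a row does not reach only later rows make up. A row lasts 1/12 s, in which the tool goes at most 41.7 mm and 7.16 degrees, less where a joint would pass 70% of its speed; a pose out of reach is approached as far as the arm can. A call with a gripper value outside its range is refused whole. The fingers move at their own pace and stop on an object; the grip force is fixed at half the most. Time passes only in rows, so rows that repeat a pose let the fingers close, or fill a call up. It gives the time, the measured TCP pose, the force and the opening at its end, in the units of the state.
- bot.get_obs(): the state, without advancing time (a new reading comes with each control period).
- bot.camera(name): name is "scene" or "top"; returns (picture, depth): 480x640x3 uint8, red, green, blue; 480x640 float32, m along the optical axis (not along the pixel's ray), 0 where there is no reading.
- bot.calibration(name): a dict with "fovy" (degrees; the focal length in pixels is half the picture's height over the tangent of half this angle, whatever the lens; pixels are square), "cx", "cy" (the principal point, pixels), "k1" (the pictures are not rectified: a ray, as slopes to the right and down, at radius r is drawn at 1 + k1 r^2 times it, then the intrinsics apply), "origin" and "orientation" of the camera in the world. Camera axes: x right, y down, z forward; pixel columns grow to the right and rows downward; lengths in m; the calibration is good to about 2 mm. A picture is of the moment at which its call begins. calibration takes no time and is no camera call.
- bot.job_done(): hands the job in, once; it reports no verdict.
The state is a dict: "clock": time; "joint_pos": joint angles; "joint_vel": joint speeds; "tau": joint torques, N m; "eef_pos": TCP position; "tool_rot": TCP orientation; "ft_force": force on the tool from outside, world axes, zero at the start; "ft_torque": the same for the moment, N m; "grip_width": finger opening in m.
Only numpy, scipy, OpenCV 4.12 (cv2) and the standard library are available. Lean on these libraries where they do the work, as an engineer would, in place of code of your own. Each camera call takes 0.05 s, during which the arm holds its last target.

## Working session

There is one attempt and no reset: what is moved stays moved. The work goes in short steps, Python scripts to look and compute and a tool call to move; the robot and the scene stay as the last step left them, time stands still between calls to the robot, and variables do not carry over. Pictures are saved under pics/ and viewed, and the job is handed in when it is done.

Besides the shell and the picture viewer there is one more tool, called after ">>>" as name(argument=value, ...) on one line, values as JSON. jog_arm: Moves the arm, as the interface text tells. Its arguments: {"type":"object","properties":{"jaw":{"type":"array","items":{"type":"number"}},"linear":{"type":"array","items":{"type":"array","items":{"type":"number"}}},"delta_rot":{"type":"array","items":{"type":"array","items":{"type":"number"}}}},"required":["jaw","linear","delta_rot"]}

```bash
mkdir -p pics; ls; cat > h.py <<'E'
import numpy as np, cv2
from scipy.spatial.transform import Rotation as R
from workcell import bot
def K(c): 
    f=240/np.tan(np.radians(c["fovy"])/2); return f,c["cx"],c["cy"],c["k1"]
def rays(c,uv):
    f,cx,cy,k1=K(c); uv=np.atleast_2d(np.asarray(uv,float))
    d=(uv-[cx,cy])/f; s=d.copy()
    for _ in range(20): s=d/(1+k1*(s**2).sum(1,keepdims=True))
    v=np.c_[s,np.ones(len(s))]
    return R.from_quat(c["orientation"]).apply(v), np.array(c["origin"]), v
def onplane(c,uv,z):
    w,o,_=rays(c,uv); return o+w*((z-o[2])/w[:,2])[:,None]
def bydepth(c,uv,D):
    w,o,_=rays(c,uv); uv=np.atleast_2d(uv).astype(int); return o+w*D[uv[:,1],uv[:,0]][:,None]
E
python3 - <<'E'
from h import *
print(bot.get_obs())
for n in ("scene","top"):
    p,d=bot.camera(n); cv2.imwrite(f"pics/{n}0.png",p[...,::-1]); np.savez(f"{n}0.npz",p=p,d=d); print(n,bot.calibration(n),(d>0).mean())
E
```

```text
pics
{'clock': 0.0, 'joint_pos': array([-1.24896785e+00,  2.41412523e-01,  3.69639482e-03,  1.33520303e+00,
       -4.63019043e-06,  1.57077612e+00]), 'joint_vel': array([ 0.00029452, -0.00021776,  0.00157683, -0.00094124,  0.00015454,
       -0.0003974 ]), 'tau': array([ 1.10022070e-04, -3.72319758e+01,  2.52406186e+01,  1.67542370e-02,
       -1.35186955e-06, -1.64806596e-05]), 'eef_pos': array([ 0.15795626, -0.47374993,  0.24740254]), 'tool_rot': array([ 8.11270415e-01, -5.84670153e-01, -8.62436723e-04, -6.18717700e-04]), 'ft_force': array([ 0.52234341, -0.34331588, -0.31833439]), 'ft_torque': array([0.00814043, 0.04011877, 0.03334654]), 'grip_width': 0.08529270045505011}
scene {'fovy': 57.89287328848544, 'cx': 314.63623018380315, 'cy': 240.9487532415107, 'k1': 0.013617356585471078, 'origin': array([ 0.00152591, -0.3841901 ,  0.58852179]), 'orientation': array([ 0.8265094 , -0.32522644,  0.15619811, -0.43210199])} 0.9961360677083333
top {'fovy': 56.101056203638336, 'cx': 318.36514546389304, 'cy': 237.70963261676624, 'k1': 0.031391483604465996, 'origin': array([0.42187514, 0.17908162, 0.91398614]), 'orientation': array([-0.70543363,  0.70743648, -0.03345574,  0.02788782])} 0.9960546875
```

View pics/scene0.png

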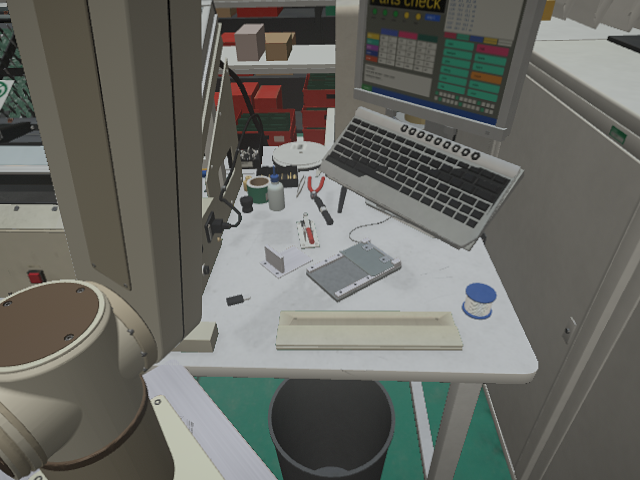

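View pics/top0.png

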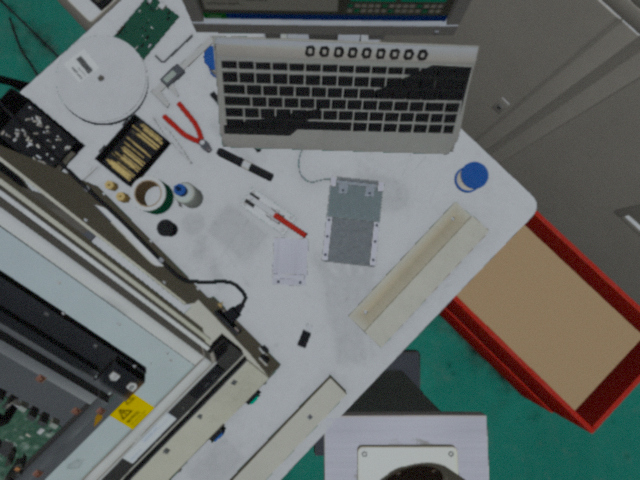

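The top view shows the strip (around 290,260), the panel (352,222, open end at the bottom), the leaf (upper half), the stick (304,338), the loupe (167,228), the bottle (185,195), the spool (471,177) and the pen (245,163). I'll zoom in next.

```bash
python3 - <<'E'
from h import *
for n,(x0,y0,x1,y1) in (("top",(230,160,400,290)),("scene",(220,190,420,340))):
    z=np.load(f"{n}0.npz"); p=z['p'][y0:y1,x0:x1,::-1]; 
    cv2.imwrite(f"pics/{n}0z.png",cv2.resize(p,None,fx=4,fy=4,interpolation=cv2.INTER_CUBIC))
z=np.load("top0.npz");c=bot.calibration("top")
uu,vv=np.meshgrid(np.arange(640),np.arange(480)); uv=np.c_[uu.ravel(),vv.ravel()]
P=bydepth(c,uv,z['d']).reshape(480,640,3)
for q in [(290,260),(290,242),(275,240),(305,240),(350,245),(333,240),(372,240),(350,210),(350,190),(340,120),(220,240),(240,330),(150,400),(420,260),(366,315),(471,177)]:
    print(q,P[q[1],q[0]].round(4))
np.save("P.npy",P)
H=np.clip(P[...,2]*255/0.08,0,255).astype(np.uint8)[160:290,230:400]
cv2.imwrite("pics/height.png",cv2.resize(H,None,fx=4,fy=4,interpolation=cv2.INTER_NEAREST))
E
```

```text
(290, 260) [0.4559 0.229  0.0075]
(290, 242) [0.4927 0.2294 0.0005]
(275, 240) [0.4966 0.2596 0.004 ]
(305, 240) [0.4965 0.1989 0.0039]
(350, 245) [0.4856 0.1082 0.0098]
(333, 240) [0.4959 0.1423 0.0092]
(372, 240) [0.495  0.0647 0.0171]
(350, 210) [0.5553 0.1083 0.0196]
(350, 190) [0.5956 0.1081 0.021 ]
(340, 120) [0.694  0.1346 0.1491]
(220, 240) [ 0.4975  0.3721 -0.0032]
(240, 330) [0.3271 0.3142 0.0879]
(150, 400) [0.2488 0.4138 0.249 ]
(420, 260) [ 0.4552 -0.0325  0.0074]
(366, 315) [0.3462 0.0776 0.0085]
(471, 177) [ 0.6168 -0.1282  0.0413]
```

View pics/top0z.png

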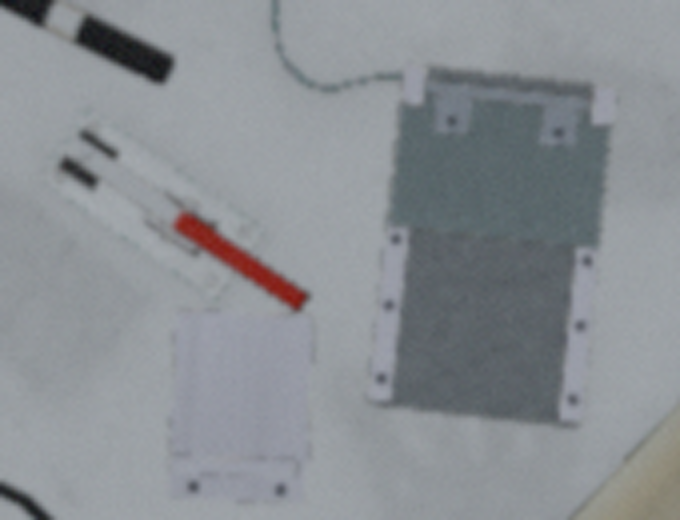

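View pics/scene0z.png

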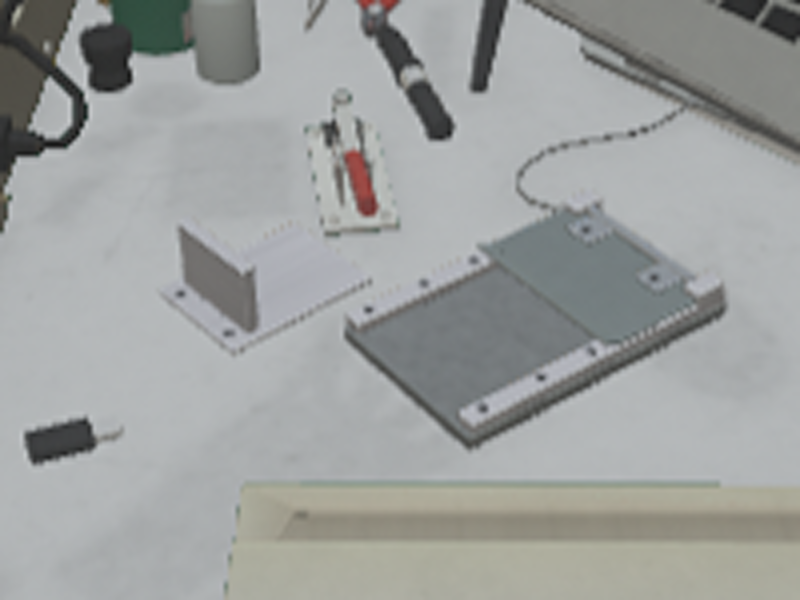

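View pics/height.png

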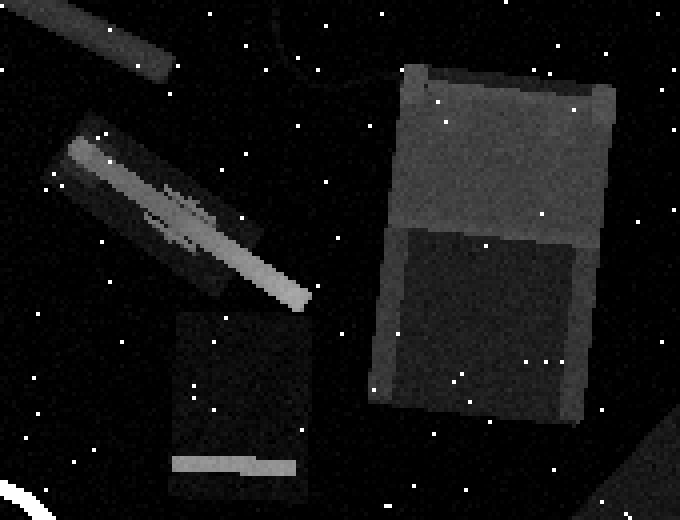

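```bash
cat > est.py <<'E'
from h import *
def mapP(n):
    p,d=bot.camera(n); c=bot.calibration(n)
    uu,vv=np.meshgrid(np.arange(640),np.arange(480))
    return p,bydepth(c,np.c_[uu.ravel(),vv.ravel()],d).reshape(480,640,3)
def rect(P,m,tag):
    m=cv2.medianBlur(m.astype(np.uint8)*255,3); 
    n,l,s,ct=cv2.connectedComponentsWithStats(m); i=1+np.argmax(s[1:,4]); k=l==i
    q=P[k][:,:2].astype(np.float32)
    (cx,cy),wh,a=cv2.minAreaRect(q*1000); 
    print(tag,k.sum(),"c",round(cx,1),round(cy,1),"wh",np.round(wh,1),"ang",round(a,2),"medz",np.median(P[k][:,2]).round(4), "mean",P[k].mean(0).round(4), "box px",s[i][:4])
    return k
E
python3 - <<'E'
from est import *
P=np.load("P.npy"); Z=P[...,2]
U,V=np.meshgrid(np.arange(640),np.arange(480))
def box(a,b,c,d): return (U>=a)&(U<c)&(V>=b)&(V<d)
t=box(315,255,322,270)|box(305,265,320,285); print("table z",np.median(Z[t]),Z[t].std())
k=rect(P,box(265,265,310,290)&(Z>.02),"flange")
# flange centreline by fit
for nm,m in (("flange",k),):
    q=P[m]; a=np.polyfit(q[:,1],q[:,0],1); print(nm,"dir deg of x-axis",np.degrees(np.arctan(a[0])), "y",q[:,1].min(),q[:,1].max(),"x",q[:,0].min(),q[:,0].max())
rect(P,box(265,234,312,290)&(Z>.0022)&(Z<.02),"web")
k=rect(P,box(318,170,388,270)&(Z>.006),"panel")
kr=k&(Z>.0145)&(V>222)
for s in (-1,1):
    q=P[kr&((U-352)*s>0)]; a=np.polyfit(q[:,0],q[:,1],1); print("rail",s,len(q),a,"dir deg",np.degrees(np.arctan(a[0])),"z",np.median(q[:,2]))
d=rect(P,k&(Z<.0143)&(V>210),"deck")
l=rect(P,k&(Z>.0145)&(V<222)&(Z<.03),"leaf")
E
```

```text
table z -9.476369609889845e-05 0.046861333261026816
flange 124 c 423.8 230.7 wh [57.8  7.7] ang 89.78 medz 0.0457 mean [0.424  0.2304 0.0456] box px [273 274  31   5]
flange dir deg of x-axis 2.842352990194084 y 0.2018114239316567 0.25960845051515313 x 0.41987444843307486 0.4277212182316507
web 1399 c 453.4 221.3 wh [85.9 94.6] ang 88.68 medz 0.0038 mean [0.4564 0.2286 0.0076] box px [272 238  37  48]
panel 4605 c 518.0 106.2 wh [114.1 212.6] ang 81.05 medz 0.0172 mean [0.5338 0.1033 0.0181] box px [322 176  62  90]
rail -1 224 [-0.15386061  0.23213329] dir deg -8.746971339699956 z 0.017783065920193908
rail 1 249 [-0.25595581  0.18651277] dir deg -14.356960274917512 z 0.017366454459542657
deck 1885 c 478.4 119.9 wh [106.8 124.1] ang 84.36 medz 0.0094 mean [0.4933 0.1075 0.0128] box px [327 217  47  49]
leaf 2074 c 517.9 107.8 wh [110.2 212.3] ang 80.85 medz 0.021 mean [0.5748 0.0995 0.0228] box px [326 176  58  46]
```

```bash
python3 - <<'E'
from est import *
z=np.load("top0.npz"); c=bot.calibration("top")
D=cv2.medianBlur(z['d'],5); D3=cv2.medianBlur(z['d'],3)
U,V=np.meshgrid(np.arange(640),np.arange(480))
f=lambda D: bydepth(c,np.c_[U.ravel(),V.ravel()],D).reshape(480,640,3)
P=f(D);Z=P[...,2];P3=f(D3);Z3=P3[...,2]
def box(a,b,c,d): return (U>=a)&(U<c)&(V>=b)&(V<d)
rect(P3,box(265,270,310,285)&(Z3>.025),"flange")
rect(P3,box(270,238,310,290)&(Z3>.002)&(Z3<.02),"web")
rect(P3,box(318,176,388,270)&(Z3>.005)&(Z3<.04),"panel")
def edges(rows,u0,u1,lo):
    L=[];Rr=[]
    for v in rows:
        m=np.where((Z3[v,u0:u1]>lo))[0]
        L.append(onplane(c,[u0+m[0]-.5,v],.0)[0] if 0 else [u0+m[0]-.5,v]); Rr.append([u0+m[-1]+.5,v])
    return np.array(L),np.array(Rr)
def lf(pts,zp,tag):
    q=onplane(c,pts,zp); vx,vy,x,y=cv2.fitLine(q[:,:2].astype(np.float32),cv2.DIST_HUBER,0,.001,.001).ravel()
    if vx<0: vx,vy=-vx,-vy
    print(tag,"ang",np.degrees(np.arctan2(vy,vx)).round(2),"y at x=.5",(y+vy/vx*(.5-x)).round(4), "y at .45",(y+vy/vx*(.45-x)).round(4))
L,Rr=edges(range(222,258),316,392,.006); lf(L,.018,"panel left"); lf(Rr,.018,"panel right")
L,Rr=edges(range(243,268),262,320,.002); lf(L,.004,"strip left"); lf(Rr,.004,"strip right")
# open end & leaf edge along columns
def col(cols,v0,v1,lo):
    return np.array([[u,v0+np.where(Z3[v0:v1,u]>lo)[0][-1]+.5] for u in cols])
def lf2(pts,zp,tag):
    q=onplane(c,pts,zp); a=cv2.fitLine(q[:,:2].astype(np.float32),cv2.DIST_HUBER,0,.001,.001).ravel(); vx,vy,x,y=a
    if vy<0: vx,vy=-vx,-vy
    print(tag,"normal ang",np.degrees(np.arctan2(-vx,vy)).round(2),"mid",q.mean(0).round(4),"line x at y=.11",(x+vx/vy*(.11-y)).round(4),"at .23",(x+vx/vy*(.23-y)).round(4))
lf2(col(range(332,369),220,275,.006),.010,"open end")
lf2(col(range(333,372),205,230,.0145),.018,"leaf edge")
lf2(col(range(276,302),240,300,.0022),.004,"strip rear")
lf2(col(range(276,302),240,300,.025),.046,"flange rear")
g=np.array([[u,240-6+np.where(Z3[234:260,u]>.002)[0][0]-.5] for u in range(278,300)]); lf2(g,.004,"strip front")
E
```

```text
flange 124 c 423.8 230.7 wh [57.8  7.7] ang 89.8 medz 0.0453 mean [0.424  0.2304 0.0452] box px [273 274  31   5]
web 1463 c 453.8 229.5 wh [69.5 95. ] ang 88.58 medz 0.0037 mean [0.4561 0.2291 0.0037] box px [272 238  36  48]
panel 4607 c 535.9 102.8 wh [108.3 175. ] ang 83.49 medz 0.0172 mean [0.534  0.1031 0.0155] box px [322 176  62  90]
panel left ang -7.0 y at x=.5 0.1613 y at .45 0.1675
panel right ang -6.47 y at x=.5 0.0528 y at .45 0.0585
strip left ang -2.79 y at x=.5 0.262 y at .45 0.2644
strip right ang -3.22 y at x=.5 0.1928 y at .45 0.1956
open end normal ang -6.6 mid [0.4484 0.1086 0.01  ] line x at y=.11 0.4486 at .23 0.4625
leaf edge normal ang -6.65 mid [0.5379 0.1043 0.018 ] line x at y=.11 0.5386 at .23 0.5525
strip rear normal ang -0.68 mid [0.4073 0.232  0.004 ] line x at y=.11 0.4057 at .23 0.4071
flange rear normal ang -3.43 mid [0.42   0.2296 0.046 ] line x at y=.11 0.4128 at .23 0.42
strip front normal ang -0.55 mid [0.5014 0.2323 0.004 ] line x at y=.11 0.5 at .23 0.5012
```

```bash
cat > mv.py <<'E'
from h import *
import sys
# usage: mv.py x y z yaw(deg)   from measured (or given commanded) pose
def rel(tp,yaw,p=None,q=None):
    o=bot.get_obs(); p=o["eef_pos"] if p is None else np.array(p); r=R.from_quat(o["tool_rot"] if q is None else q)
    t=R.from_euler('z',yaw,degrees=True)*R.from_euler('x',180,degrees=True)
    lin=r.inv().apply(np.array(tp)-p); rot=np.degrees((r.inv()*t).as_rotvec())
    return lin,rot
if __name__=="__main__":
    a=list(map(float,sys.argv[1:5])); lin,rot=rel(a[:3],a[3])
    o=bot.get_obs(); print("t",o["clock"],"pos",o["eef_pos"].round(4),"eul",R.from_quat(o["tool_rot"]).as_euler('zyx',degrees=True).round(2),"F",o["ft_force"].round(2),"w",o["grip_width"].round(4))
    print("lin mm",(lin*1000).round(1),"rot",rot.round(2),"dist",np.linalg.norm(lin).round(3))
E
python3 mv.py .424 .2305 .16 -2.8
python3 - <<'E'
from h import *
P=np.load("P.npy")
for q in [(270,370),(260,350),(280,365),(300,390),(330,385),(250,310),(245,295),(230,310),(200,280),(340,385),(290,420),(180,300)]: print(q,P[q[1],q[0]].round(3))
E
```

```text
(270, 370) [0.261 0.257 0.113]
(260, 350) [0.287 0.281 0.059]
(280, 365) [0.251 0.248 0.012]
(300, 390) [ 0.2    0.209 -0.001]
(330, 385) [0.217 0.151 0.033]
(250, 310) [ 0.356  0.309 -0.002]
(245, 295) [0.39  0.305 0.096]
(230, 310) [0.364 0.329 0.107]
(200, 280) [0.417 0.382 0.111]
(340, 385) [0.211 0.13  0.006]
(290, 420) [0.153 0.227 0.032]
(180, 300) [0.385 0.399 0.17 ]Traceback (most recent call last):
  File "mv.py", line 11, in <module>
    o=bot.get_obs(); print("t",o["clock"],"pos",o["eef_pos"].round(4),"eul",R.from_quat(o["tool_rot"]).as_euler('zyx',degrees=True).round(2),"F",o["ft_force"].round(2),"w",o["grip_width"].round(4))
                                                                                                                                                                            ^^^^^^^^^^^^^^^^^^^^^
AttributeError: 'float' object has no attribute 'round'
```

```bash
sed -i 's/o\["grip_width"\].round(4)/round(float(o["grip_width"]),4)/' mv.py; python3 mv.py .424 .2305 .16 -2.8
```

```text
t 0.1 pos [ 0.158  -0.4738  0.2475] eul [ 7.156e+01 -4.000e-02 -1.799e+02] F [-0.27 -0.31  0.58] w 0.0852
lin mm [-583.8 -475.2   88.6] rot [-6.000e-02  1.000e-01 -6.876e+01] dist 0.758
```

>>> jog_arm(jaw=[0, 0, 0, 0, 0, 0, 0, 0], linear=[[-0.024, -0.02, 0.004], [-0.048, -0.04, 0.008], [-0.072, -0.06, 0.012], [-0.097, -0.079, 0.015], [-0.121, -0.099, 0.018], [-0.146, -0.119, 0.022], [-0.17, -0.139, 0.026], [-0.195, -0.158, 0.03]], delta_rot=[[0, 0, -3], [0, 0, -6], [0, 0, -9], [0, 0, -12], [0, 0, -15], [0, 0, -18], [0, 0, -21], [0, 0, -24]])

```text
clock: 0.77
eef_pos: [0.2464, -0.2378, 0.2179]
tool_rot: [0.916, -0.402, -0.0, -0.0]
ft_force: [0.5, 0.3, 0.2]
grip_width: 0.0855
```

```bash
sed -i "s/'zyx'/'ZYX'/" mv.py; python3 mv.py .424 .2305 .16 -2.8
```

```text
t 0.7667 pos [ 0.2464 -0.2378  0.2179] eul [-4.7450e+01  2.0000e-02 -1.7999e+02] F [0.49 0.26 0.19] w 0.0855
lin mm [-224.9 -447.5   58. ] rot [-2.000e-02  1.000e-02 -4.465e+01] dist 0.504
```

>>> jog_arm(jaw=[0, 0, 0, 0, 0, 0, 0, 0], linear=[[-0.014, -0.028, 0.004], [-0.028, -0.056, 0.007], [-0.042, -0.084, 0.011], [-0.056, -0.112, 0.015], [-0.07, -0.14, 0.018], [-0.084, -0.168, 0.022], [-0.098, -0.196, 0.025], [-0.112, -0.224, 0.029]], delta_rot=[[0, 0, -3], [0, 0, -6], [0, 0, -9], [0, 0, -12], [0, 0, -15], [0, 0, -18], [0, 0, -21], [0, 0, -24]])

```text
clock: 1.43
eef_pos: [0.3361, -0.004, 0.1891]
tool_rot: [0.979, -0.203, 0.0, 0.0]
ft_force: [0.4, -0.0, -0.1]
grip_width: 0.0852
```

```bash
python3 mv.py .424 .2305 .16 -2.8
```

```text
t 1.4333 pos [ 0.3361 -0.004   0.1891] eul [-2.34e+01 -1.00e-02  1.80e+02] F [ 0.36 -0.01 -0.12] w 0.0852
lin mm [ -12.5 -250.1   29.1] rot [ 1.00e-02 -1.00e-02 -2.06e+01] dist 0.252
```

>>> jog_arm(jaw=[0, 0, 0, 0, 0, 0, 0, 0], linear=[[-0.002, -0.036, 0.004], [-0.004, -0.072, 0.008], [-0.005, -0.108, 0.012], [-0.007, -0.144, 0.016], [-0.009, -0.18, 0.021], [-0.011, -0.215, 0.025], [-0.0125, -0.25, 0.029], [-0.0125, -0.25, 0.029]], delta_rot=[[0, 0, -3], [0, 0, -6], [0, 0, -9], [0, 0, -12], [0, 0, -15], [0, 0, -18], [0, 0, -20.6], [0, 0, -20.6]])

```text
clock: 2.1
eef_pos: [0.4264, 0.2337, 0.159]
tool_rot: [1.0, -0.023, 0.0, -0.001]
ft_force: [0.2, -0.1, 0.8]
grip_width: 0.0855
```

```bash
python3 mv.py .424 .2305 .026 -2.8; python3 - <<'E'
from h import *
for n in ("scene","top"):
    p,d=bot.camera(n); cv2.imwrite(f"pics/{n}1.png",p[...,::-1]); np.savez(f"{n}1.npz",p=p,d=d)
E
```

```text
t 2.1 pos [0.4264 0.2337 0.159 ] eul [-2.5900e+00 -4.0000e-02 -1.7986e+02] F [ 0.22 -0.12  0.84] w 0.0855
lin mm [ -2.3   3.6 133. ] rot [-0.14 -0.04  0.21] dist 0.133
```

View pics/scene1.png

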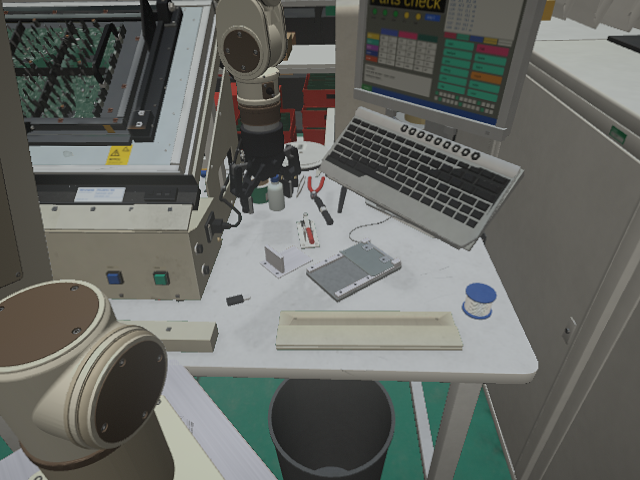

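View pics/top1.png

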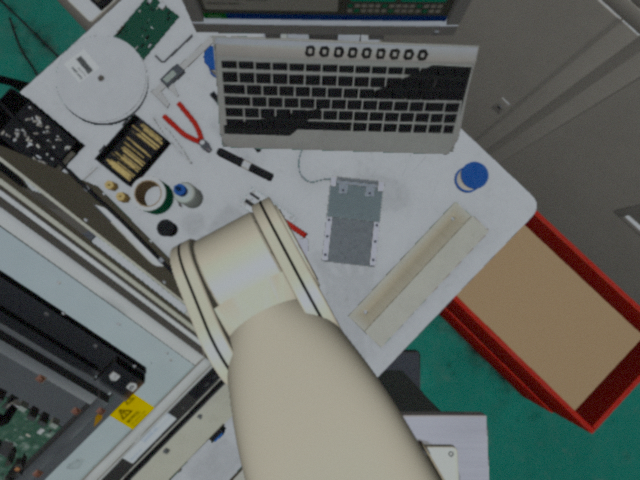

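The scene picture shows the gripper hovering above the strip, with the flange top edge at about (265,247) to (284,258). In the top view the arm covers the strip. I'll cross-check the flange position from the scene view.

```bash
python3 mv.py .424 .2305 .026 -2.8; python3 - <<'E'
from est import *
c=bot.calibration("scene")
q=onplane(c,[(265.3,246.5),(284,257.5)],.046); print(q.round(4),q.mean(0))
z=np.load("scene1.npz"); D=cv2.medianBlur(z['d'],3)
U,V=np.meshgrid(np.arange(640),np.arange(480)); P=bydepth(c,np.c_[U.ravel(),V.ravel()],D).reshape(480,640,3)
m=(U>255)&(U<295)&(V>240)&(V<280)&(P[...,2]>.012)&(P[...,2]<.06); q=P[m]; print(m.sum(),q.mean(0),q.min(0),q.max(0)); a=np.polyfit(q[:,1],q[:,0],1); print(a,a@[.2305,1])
# web edges/table z
print(np.median(P[280:290,300:306][...,2]))
E
```

```text
t 2.2 pos [0.424  0.2293 0.1592] eul [-2.8500e+00  1.1000e-01  1.7992e+02] F [-1.01 -0.02  0.23] w 0.0858
lin mm [  0.2  -1.4 133.2] rot [ 0.08  0.11 -0.05] dist 0.133
[[0.4184 0.2493 0.046 ]
 [0.4229 0.1914 0.046 ]] [0.42067494 0.22036787 0.046     ]
288 [0.41979083 0.22296208 0.03272828] [0.41646989 0.19613955 0.01215122] [0.42777797 0.25871128 0.04767088]
[0.01543127 0.41635025] 0.4199071532077642
0.000541117351347209
```

>>> jog_arm(jaw=[0, 0, 0, 0, 0, 0, 0, 0], linear=[[0, 0, 0.02], [0, 0, 0.04], [0, 0, 0.06], [0, 0, 0.08], [0, 0, 0.1], [0, 0, 0.115], [0, 0, 0.127], [0, 0, 0.133]], delta_rot=[[0, 0, 0], [0, 0, 0], [0, 0, 0], [0, 0, 0], [0, 0, 0], [0, 0, 0], [0, 0, 0], [0, 0, 0]])

```text
clock: 2.87
eef_pos: [0.4229, 0.2265, 0.026]
tool_rot: [1.0, -0.027, -0.002, 0.001]
ft_force: [-0.0, -0.4, -0.5]
grip_width: 0.0853
```

>>> jog_arm(jaw=[0.5, 0.7, 1, 1, 1, 1, 1, 1], linear=[[0, 0, 0], [0, 0, 0], [0, 0, 0], [0, 0, 0], [0, 0, 0], [0, 0, 0], [0, 0, 0], [0, 0, 0]], delta_rot=[[0, 0, 0], [0, 0, 0], [0, 0, 0], [0, 0, 0], [0, 0, 0], [0, 0, 0], [0, 0, 0], [0, 0, 0]])

```text
clock: 3.53
eef_pos: [0.4249, 0.2289, 0.0279]
tool_rot: [1.0, -0.026, 0.0, -0.0]
ft_force: [-0.3, 0.0, 4.3]
grip_width: 0.0072
```

```bash
python3 mv.py .424 .2305 .086 -2.8
```

```text
t 3.5333 pos [0.4249 0.2289 0.0279] eul [-2.9500e+00 -5.0000e-02 -1.7996e+02] F [-0.31  0.03  4.3 ] w 0.0072
lin mm [ -0.9  -1.6 -58.1] rot [-0.04 -0.05 -0.15] dist 0.058
```

>>> jog_arm(jaw=[1, 1, 1, 1, 1, 1, 1, 1], linear=[[0, 0, -0.005], [0, 0, -0.012], [0, 0, -0.02], [0, 0, -0.03], [0, 0, -0.04], [0, 0, -0.05], [0, 0, -0.06], [0, 0, -0.06]], delta_rot=[[0, 0, 0], [0, 0, 0], [0, 0, 0], [0, 0, 0], [0, 0, 0], [0, 0, 0], [0, 0, 0], [0, 0, 0]])

```text
clock: 4.2
eef_pos: [0.4261, 0.2294, 0.0899]
tool_rot: [1.0, -0.026, 0.002, -0.001]
ft_force: [1.0, 0.9, -0.0]
grip_width: 0.0072
```

```bash
python3 mv.py .444 .115 .09 -6.6; python3 - <<'E'
from h import *
for n in ("scene",):
    p,d=bot.camera(n); np.savez(f"{n}2.npz",p=p,d=d)
    cv2.imwrite(f"pics/{n}2.png",cv2.resize(p[150:340,200:440,::-1],None,fx=3,fy=3,interpolation=cv2.INTER_CUBIC))
E
```

```text
t 4.2 pos [0.4261 0.2294 0.0899] eul [  -2.96   -0.23 -179.86] F [ 1.01  0.85 -0.01] w 0.0072
lin mm [ 23.8 113.3  -0.2] rot [-0.14 -0.22  3.64] dist 0.116
```

View pics/scene2.png

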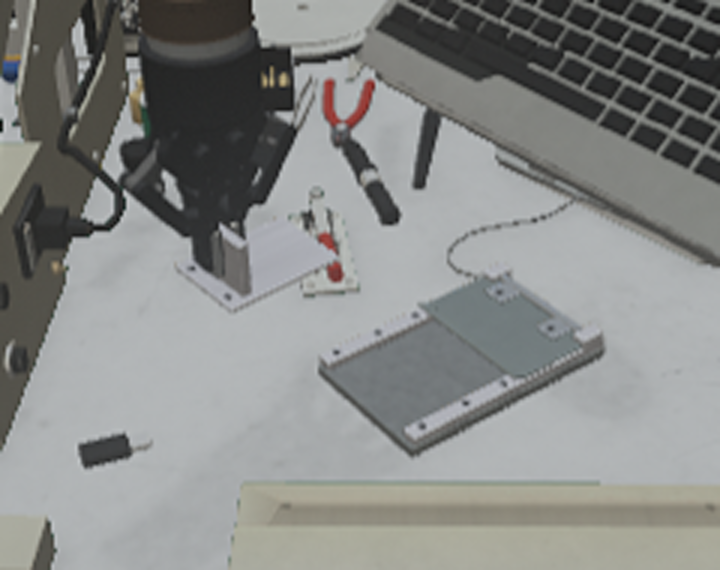

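The strip has been lifted level in the jaws: the flange is around (235,260) in the crop and the web points away from the robot. Next I'll carry it over the lane.

```bash
python3 mv.py .4455 .1122 .09 -6.6
```

```text
t 4.25 pos [0.4257 0.2292 0.089 ] eul [  -2.96   -0.18 -179.89] F [ 0.51  0.43 -2.05] w 0.0074
lin mm [ 25.8 115.8  -1.2] rot [-0.11 -0.17  3.64] dist 0.119
```

>>> jog_arm(jaw=[1, 1, 1, 1, 1, 1, 1, 1], linear=[[0.003, 0.014, 0], [0.008, 0.034, 0], [0.013, 0.056, 0], [0.018, 0.078, 0], [0.022, 0.1, 0], [0.025, 0.112, 0], [0.0255, 0.116, 0], [0.0255, 0.116, 0]], delta_rot=[[0, 0, 0.5], [0, 0, 1], [0, 0, 1.5], [0, 0, 2], [0, 0, 2.5], [0, 0, 3], [0, 0, 3.7], [0, 0, 3.7]])

```text
clock: 4.92
eef_pos: [0.4438, 0.1106, 0.087]
tool_rot: [0.998, -0.059, -0.0, 0.0]
ft_force: [-0.0, -0.4, -1.1]
grip_width: 0.0069
```

```bash
python3 mv.py .4455 .1122 .05 -6.6; python3 - <<'E'
from h import *
for n in ("scene","top"):
    p,d=bot.camera(n); np.savez(f"{n}3.npz",p=p,d=d)
    a,b,e,f=(150,340,200,440) if n=="scene" else (160,300,280,440)
    cv2.imwrite(f"pics/{n}3.png",cv2.resize(p[a:b,e:f,::-1],None,fx=3,fy=3,interpolation=cv2.INTER_CUBIC))
E
python3 mv.py .4455 .1122 .05 -6.6
```

```text
t 4.9167 pos [0.4438 0.1106 0.087 ] eul [-6.8000e+00  4.0000e-02  1.7999e+02] F [-0.03 -0.44 -1.15] w 0.0069
lin mm [ 1.5 -1.8 37. ] rot [ 0.01  0.04 -0.2 ] dist 0.037
t 5.0167 pos [0.4439 0.1118 0.0872] eul [-6.6500e+00  2.0000e-02 -1.7998e+02] F [-0.64 -0.23 -1.9 ] w 0.0072
lin mm [ 1.6 -0.5 37.2] rot [-0.02  0.02 -0.05] dist 0.037
```

View pics/scene3.png

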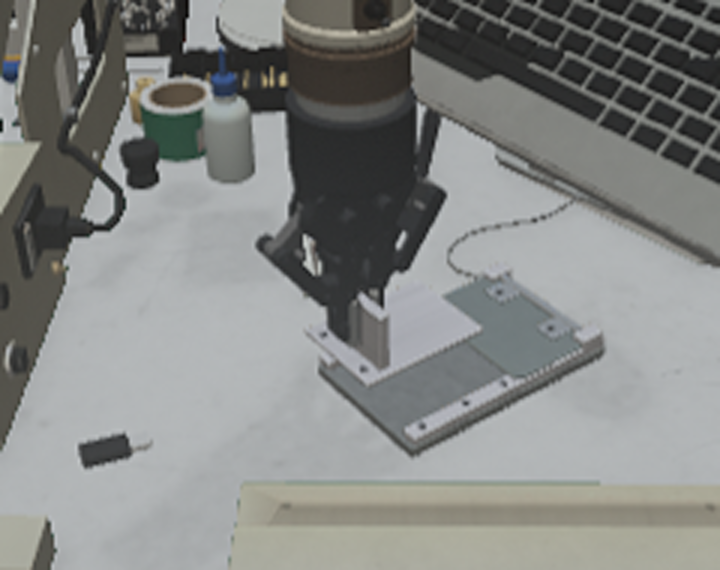

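View pics/top3.png

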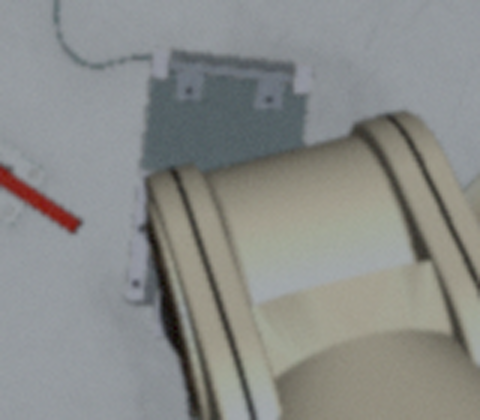

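The strip hovers over the lane and its front edge (crop 380–480, 330) is just short of the leaf. The arm hides it in the top view. I'll measure height, tilt and alignment from the scene depth.

```bash
cat > web.py <<'E'
from est import *
def frame(P):  # panel frame
    o=np.array([.5235,.1042,0]); a=np.radians(-6.6); Rm=np.array([[np.cos(a),-np.sin(a),0],[np.sin(a),np.cos(a),0],[0,0,1]])
    return (P-o)@Rm
def load(n,f):
    c=bot.calibration(n); D=cv2.medianBlur(np.load(f)['d'],3)
    U,V=np.meshgrid(np.arange(640),np.arange(480))
    return frame(bydepth(c,np.c_[U.ravel(),V.ravel()],D).reshape(480,640,3)),U,V
def plane(q,tag):
    med=np.median(q[:,2]); q=q[abs(q[:,2]-med)<.006]
    A=np.c_[q[:,:2],np.ones(len(q))]; s=np.linalg.lstsq(A,q[:,2],rcond=None)[0]
    print(tag,len(q),"medz",med.round(4),"pitch deg(front up +)",np.degrees(s[0]).round(2),"roll",np.degrees(s[1]).round(2),"x",(q[:,0].min()*1e3).round(1),(q[:,0].max()*1e3).round(1),"y",(q[:,1].min()*1e3).round(1),(q[:,1].max()*1e3).round(1))
E
python3 - <<'E'
from web import *
P,U,V=load("scene","scene3.npz"); z=P[...,2]
m=(U>325)&(U<362)&(V>240)&(V<275)&(z>.05)&(z<.08)&(P[...,0]>-.055); plane(P[m],"web")
m=(U>300)&(U<362)&(V>240)&(V<280)&(z>.05)&(z<.08); plane(P[m],"web all")
m=(U>330)&(U<365)&(V>250)&(V<295)&(z>.004)&(z<.014); plane(P[m],"deck")
m=(U>350)&(U<400)&(V>240)&(V<275)&(z>.014)&(z<.03)&(P[...,0]>.03)&(P[...,0]<.07); plane(P[m],"leaf")
E
```

```text
web 510 medz 0.0637 pitch deg(front up +) -0.15 roll 0.63 x -54.9 -1.6 y -39.2 31.3
web all 807 medz 0.0638 pitch deg(front up +) -0.15 roll 0.31 x -97.6 -1.6 y -39.9 31.3
deck 647 medz 0.0108 pitch deg(front up +) 0.08 roll 1.01 x -75.5 21.0 y -58.4 6.1
leaf 579 medz 0.0219 pitch deg(front up +) 0.69 roll 0.65 x 30.0 70.0 y -58.1 49.6
```

The strip is level (−0.15°) and centred relative to the panel, with the lead edge at panel x ≈ −2 mm and the underside at z ≈ 59 mm. I'll lower it now.

>>> jog_arm(jaw=[1, 1, 1, 1, 1, 1, 1, 1], linear=[[0, 0, 0.006], [0, 0, 0.014], [0, 0, 0.022], [0, 0, 0.03], [0, 0, 0.036], [0, 0, 0.041], [0, 0, 0.044], [0, 0, 0.044]], delta_rot=[[0, 0, 0], [0, 0, 0], [0, 0, 0], [0, 0, 0], [0, 0, 0], [0, 0, 0], [0, 0, 0], [0, 0, 0]])

```text
clock: 5.68
eef_pos: [0.4434, 0.1113, 0.0424]
tool_rot: [0.998, -0.058, -0.001, 0.0]
ft_force: [0.8, -0.3, -1.2]
grip_width: 0.0075
```

>>> jog_arm(jaw=[1, 1, 1, 1, 1, 1, 1, 1], linear=[[0, 0, 0.001], [0, 0, 0.002], [0, 0, 0.003], [0, 0, 0.004], [0, 0, 0.005], [0, 0, 0.005], [0, 0, 0.005], [0, 0, 0.005]], delta_rot=[[0, 0, 0], [0, 0, 0], [0, 0, 0], [0, 0, 0], [0, 0, 0], [0, 0, 0], [0, 0, 0], [0, 0, 0]])

```text
clock: 6.35
eef_pos: [0.4441, 0.1114, 0.0384]
tool_rot: [0.998, -0.058, 0.0, -0.0]
ft_force: [-1.0, -0.0, -1.2]
grip_width: 0.0072
```

```bash
cat > snap.py <<'E'
from web import *
import sys
k=sys.argv[1]; F=[bot.get_obs()["ft_force"]]; p,d=bot.camera("scene"); o=bot.get_obs(); 
np.savez(f"scene{k}.npz",p=p,d=d); cv2.imwrite(f"pics/scene{k}.png",cv2.resize(p[190:310,280:420,::-1],None,fx=5,fy=5,interpolation=cv2.INTER_CUBIC))
print("t",o["clock"],"pos",o["eef_pos"].round(4),"panelframe",(frame(o["eef_pos"])*1e3).round(1),"eul",R.from_quat(o["tool_rot"]).as_euler('ZYX',degrees=True).round(2),"F",F[0].round(1),o["ft_force"].round(1),"T",o["ft_torque"].round(2),"w",round(float(o["grip_width"]),4))
P,U,V=load("scene",f"scene{k}.npz"); z=P[...,2]
m=(U>300)&(U<375)&(V>235)&(V<285)&(z>.0115)&(z<.03)&(P[...,0]>-.1)&(P[...,0]<.006)&(P[...,1]>-.036)&(P[...,1]<.026); plane(P[m],"web")
m=(U>350)&(U<400)&(V>240)&(V<275)&(z>.014)&(z<.035)&(P[...,0]>.03)&(P[...,0]<.07)&(abs(P[...,1]+.004)<.04); plane(P[m],"leaf")
E
python3 snap.py 4
```

```text
t 6.4 pos [0.4441 0.1114 0.0384] panelframe [-79.7  -1.9  38.4] eul [-6.66e+00 -1.00e-02 -1.80e+02] F [-1.  -0.  -1.2] [-0.3 -0.1 -1.1] T [-0.02  0.02  0.  ] w 0.0071
web 530 medz 0.0152 pitch deg(front up +) -0.58 roll -0.13 x -97.1 5.9 y -35.8 25.7
leaf 435 medz 0.0221 pitch deg(front up +) 1.45 roll -0.01 x 30.0 70.0 y -43.7 35.8
```

View pics/scene4.png

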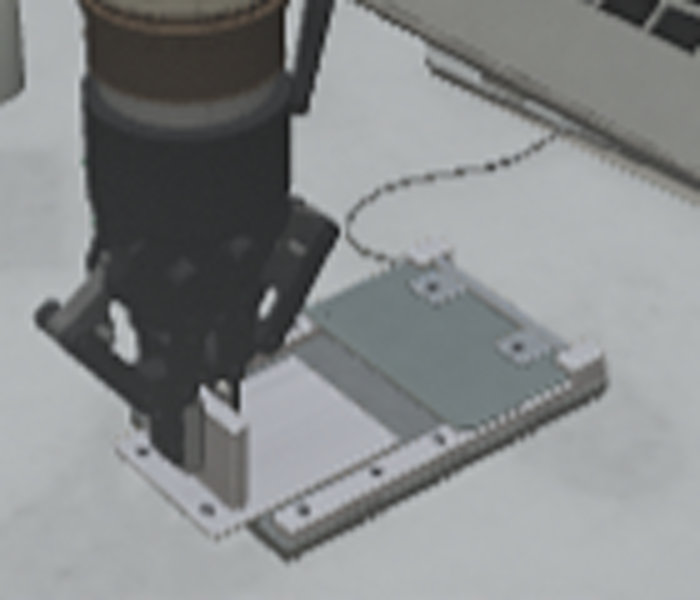

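>>> jog_arm(jaw=[1, 1, 1, 1, 1, 1, 1, 1], linear=[[0, 0, 0.0005], [0, 0, 0.001], [0, 0, 0.0015], [0, 0, 0.002], [0, 0, 0.002], [0, 0, 0.002], [0, 0, 0.002], [0, 0, 0.002]], delta_rot=[[0, 0, 0], [0, 0, 0], [0, 0, 0], [0, 0, 0], [0, 0, 0], [0, 0, 0], [0, 0, 0], [0, 0, 0]])

```text
clock: 7.07
eef_pos: [0.4442, 0.1115, 0.0379]
tool_rot: [0.998, -0.058, 0.001, -0.0]
ft_force: [-4.4, -1.8, 13.4]
grip_width: 0.007
```

```bash
python3 snap.py 5
```

```text
t 7.1167 pos [0.4442 0.1115 0.0379] panelframe [-79.6  -1.9  37.9] eul [-6.6600e+00 -6.0000e-02 -1.7998e+02] F [-4.4 -1.8 13.4] [-4.8 -1.6 14.3] T [-0.19  0.91 -0.05] w 0.0071
web 525 medz 0.0148 pitch deg(front up +) -0.21 roll 0.02 x -96.2 5.8 y -36.0 25.8
leaf 428 medz 0.0219 pitch deg(front up +) 1.47 roll -0.12 x 30.0 69.9 y -43.9 35.4
```

>>> jog_arm(jaw=[1, 1, 1, 1, 1, 1, 1, 1], linear=[[0, 0, -0.0012], [0.002, 0, -0.0013], [0.005, 0, -0.0013], [0.009, 0, -0.0013], [0.013, 0, -0.0013], [0.017, 0, -0.0013], [0.021, 0, -0.0013], [0.024, 0, -0.0013]], delta_rot=[[0, 0, 0], [0, 0, 0], [0, 0, 0], [0, 0, 0], [0, 0, 0], [0, 0, 0], [0, 0, 0], [0, 0, 0]])

```text
clock: 7.78
eef_pos: [0.4664, 0.1089, 0.0379]
tool_rot: [0.998, -0.058, -0.002, -0.0]
ft_force: [-8.7, 0.9, 10.7]
grip_width: 0.0073
```

```bash
python3 snap.py 6
```

```text
t 7.8333 pos [0.4674 0.1088 0.0379] panelframe [-56.3  -1.8  37.9] eul [-6.6400e+00  1.1000e-01 -1.7998e+02] F [-8.7  0.9 10.7] [-4.3  0.7  8.3] T [ 0.17  1.   -0.02] w 0.0068
web 460 medz 0.015 pitch deg(front up +) -0.36 roll -0.44 x -75.6 6.0 y -36.0 25.8
leaf 444 medz 0.0221 pitch deg(front up +) 1.61 roll 0.18 x 30.0 70.0 y -44.0 35.0
```

View pics/scene6.png

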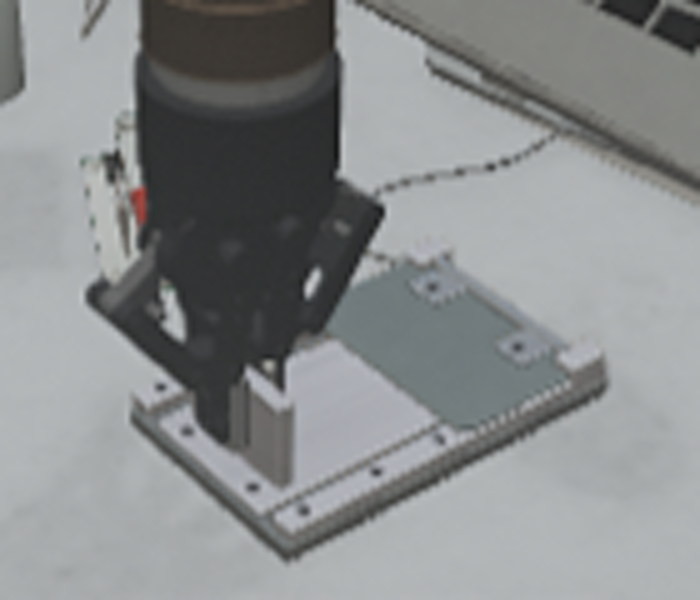

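The front edge is now under the leaf (its line runs crop 350,340–440,420), the leaf hasn't lifted, and the rear edge sits between the rails.

>>> jog_arm(jaw=[1, 1, 1, 1, 1, 1, 1, 1], linear=[[0.002, 0, -0.0003], [0.005, 0, -0.0003], [0.008, 0, -0.0003], [0.011, 0, -0.0003], [0.014, 0, -0.0003], [0.017, 0, -0.0003], [0.019, 0, -0.0003], [0.019, 0, -0.0003]], delta_rot=[[0, 0, 0], [0, 0, 0], [0, 0, 0], [0, 0, 0], [0, 0, 0], [0, 0, 0], [0, 0, 0], [0, 0, 0]])

```text
clock: 8.5
eef_pos: [0.4868, 0.1065, 0.038]
tool_rot: [0.998, -0.058, -0.0, -0.0]
ft_force: [-2.2, -0.8, 4.0]
grip_width: 0.0075
```

```bash
python3 snap.py 7
```

```text
t 8.55 pos [0.4868 0.1065 0.038 ] panelframe [-36.7  -1.9  38. ] eul [-6.6600e+00  2.0000e-02 -1.7999e+02] F [-2.2 -0.8  4. ] [-3.  -0.2  4.6] T [ 0.11  0.5  -0.01] w 0.0073
web 349 medz 0.015 pitch deg(front up +) 0.5 roll -1.05 x -62.2 5.9 y -35.7 25.8
leaf 434 medz 0.0219 pitch deg(front up +) 1.39 roll 0.12 x 30.2 70.0 y -44.0 35.4
```

Lead edge is at ≈ 41 mm of 47 mm. I'll creep the rest.

>>> jog_arm(jaw=[1, 1, 1, 1, 1, 1, 1, 1], linear=[[0.001, 0, 0], [0.002, 0, 0], [0.003, 0, 0], [0.004, 0, 0], [0.0045, 0, 0], [0.005, 0, 0], [0.005, 0, 0], [0.005, 0, 0]], delta_rot=[[0, 0, 0], [0, 0, 0], [0, 0, 0], [0, 0, 0], [0, 0, 0], [0, 0, 0], [0, 0, 0], [0, 0, 0]])

```text
clock: 9.22
eef_pos: [0.4909, 0.106, 0.038]
tool_rot: [0.998, -0.058, -0.001, -0.0]
ft_force: [-4.9, 0.7, 6.0]
grip_width: 0.0069
```

```bash
python3 snap.py 8
```

```text
t 9.2667 pos [0.4909 0.106  0.038 ] panelframe [-32.5  -2.   38. ] eul [-6.6500e+00  9.0000e-02 -1.7999e+02] F [-4.9  0.7  6. ] [-5.1  0.6  6. ] T [0.1  0.85 0.  ] w 0.0073
web 330 medz 0.0149 pitch deg(front up +) 1.01 roll -0.43 x -71.2 5.9 y -35.8 25.2
leaf 429 medz 0.022 pitch deg(front up +) 1.57 roll -0.21 x 30.1 69.9 y -43.6 35.8
```

>>> jog_arm(jaw=[1, 1, 1, 1, 1, 1, 1, 1], linear=[[0.0005, 0, 0], [0.001, 0, 0], [0.0015, 0, 0], [0.002, 0, 0], [0.002, 0, 0], [0.002, 0, 0], [0.002, 0, 0], [0.002, 0, 0]], delta_rot=[[0, 0, 0], [0, 0, 0], [0, 0, 0], [0, 0, 0], [0, 0, 0], [0, 0, 0], [0, 0, 0], [0, 0, 0]])

```text
clock: 9.93
eef_pos: [0.4916, 0.1059, 0.038]
tool_rot: [0.998, -0.058, -0.002, -0.0]
ft_force: [-9.1, 1.1, 9.9]
grip_width: 0.0074
```

```bash
python3 snap.py 9
```

```text
t 9.9833 pos [0.4916 0.1059 0.0379] panelframe [-31.9  -2.   37.9] eul [  -6.63    0.23 -179.99] F [-9.1  1.1  9.9] [-7.9  1.   9.2] T [0.22 1.31 0.02] w 0.0073
web 318 medz 0.015 pitch deg(front up +) 1.02 roll -0.42 x -70.5 5.7 y -35.9 25.9
leaf 427 medz 0.0219 pitch deg(front up +) 1.15 roll 0.15 x 30.0 69.8 y -43.7 35.7
```

>>> jog_arm(jaw=[1, 1, 1, 1, 1, 1, 1, 1], linear=[[0, 0, -0.0003], [0.0003, 0, -0.0005], [0.0006, 0, -0.0005], [0.0009, 0, -0.0005], [0.0012, 0, -0.0005], [0.0015, 0, -0.0005], [0.0015, 0, -0.0005], [0.0015, 0, -0.0005]], delta_rot=[[0, 0, 0], [0, 0, 0], [0, 0, 0], [0, 0, 0], [0, 0, 0], [0, 0, 0], [0, 0, 0], [0, 0, 0]])

```text
clock: 10.65
eef_pos: [0.4917, 0.1058, 0.038]
tool_rot: [0.998, -0.058, -0.003, -0.0]
ft_force: [-10.0, 1.6, 10.4]
grip_width: 0.0071
```

```bash
python3 snap.py 10
```

```text
t 10.7 pos [0.4916 0.1058 0.038 ] panelframe [-31.8  -2.1  38. ] eul [  -6.61    0.39 -180.  ] F [-10.    1.6  10.4] [-10.6   1.6  10.4] T [0.35 1.62 0.  ] w 0.0076
web 327 medz 0.0151 pitch deg(front up +) 1.24 roll -0.74 x -70.4 5.8 y -36.0 26.0
leaf 429 medz 0.022 pitch deg(front up +) 1.21 roll -0.02 x 30.3 70.0 y -43.7 35.7
```

View pics/scene10.png

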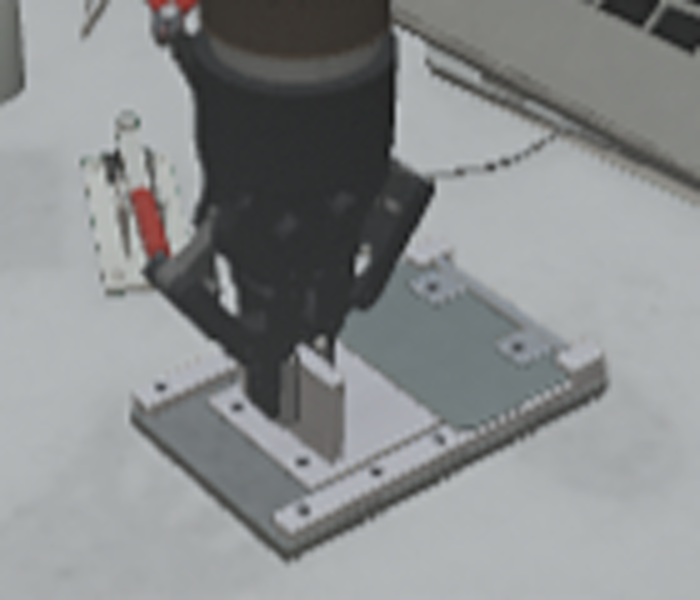

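```bash
python3 - <<'E'
from web import *
c=bot.calibration("scene")
f=lambda cp,z: (frame(onplane(c,[[cp[0]/5+280-.4,cp[1]/5+190-.4]],z))*1e3).round(1)
print("rear edge L/R", f((210,400),.014),f((312,478),.014),"hole",f((237,407),.014),f((302,462),.014))
print("open end L,R", f((132,412),.01),f((285,548),.01),"leaf edge",f((355,345),.018),f((437,418),.018))
print("rail end tops", f((135,392),.018),f((283,515),.018))
E
```

```text
rear edge L/R [[-48.7  28.4  14. ]] [[-45.6 -36.   14. ]] hole [[-42.5  17.9  14. ]] [[-42.7 -25.9  14. ]]
open end L,R [[-76.6  45.8  10. ]] [[-76.6 -58.1  10. ]] leaf edge [[20.1 16.8 18. ]] [[ 15.5 -41.4  18. ]]
rail end tops [[-73.4  47.7  18. ]] [[-71.  -49.7  18. ]]
```

Contact with the stop is confirmed: more push gave no travel, force rose, and the rear edge is at panel x ≈ −47 to −48. I'll ease the forward push and press down.

>>> jog_arm(jaw=[1, 1, 1, 1, 1, 1, 1, 1], linear=[[-0.0005, 0, 0], [-0.001, 0, 0], [-0.0013, 0, 0.0004], [-0.0013, 0, 0.0008], [-0.0013, 0, 0.0011], [-0.0013, 0, 0.0014], [-0.0013, 0, 0.0014], [-0.0013, 0, 0.0014]], delta_rot=[[0, 0, 0], [0, 0, 0], [0, 0, 0], [0, 0, 0], [0, 0, 0], [0, 0, 0], [0, 0, 0], [0, 0, 0]])

```text
clock: 11.37
eef_pos: [0.4916, 0.1058, 0.0379]
tool_rot: [0.998, -0.058, -0.002, -0.0]
ft_force: [-10.9, 0.7, 15.8]
grip_width: 0.007
```

```bash
python3 snap.py 11
```

```text
t 11.4167 pos [0.4916 0.1058 0.0379] panelframe [-31.8  -2.1  37.9] eul [  -6.62    0.22 -179.99] F [-10.9   0.7  15.8] [-10.6   0.5  16.9] T [0.08 1.82 0.06] w 0.0071
web 307 medz 0.015 pitch deg(front up +) 0.59 roll -0.99 x -73.6 5.8 y -35.7 25.8
leaf 428 medz 0.0219 pitch deg(front up +) 1.77 roll 0.13 x 30.3 69.9 y -44.0 35.9
```

>>> jog_arm(jaw=[1, 1, 1, 1, 1, 1, 1, 1], linear=[[-0.0003, 0, 0.0001], [-0.0005, 0, 0.0002], [-0.0007, 0, 0.0003], [-0.0007, 0, 0.0004], [-0.0007, 0, 0.0005], [-0.0007, 0, 0.0005], [-0.0007, 0, 0.0005], [-0.0007, 0, 0.0005]], delta_rot=[[0, 0, 0], [0, 0, 0], [0, 0, 0], [0, 0, 0], [0, 0, 0], [0, 0, 0], [0, 0, 0], [0, 0, 0]])

```text
clock: 12.08
eef_pos: [0.4916, 0.1058, 0.0379]
tool_rot: [0.998, -0.058, -0.001, -0.0]
ft_force: [-10.6, -0.5, 18.4]
grip_width: 0.0071
```

```bash
python3 snap.py 12; python3 - <<'E'
from web import *
c=bot.calibration("scene")
p=np.load("scene12.npz")['p']; a=np.load("scene5.npz")['p']
E
```

```text
t 12.1333 pos [0.4916 0.1058 0.0379] panelframe [-31.9  -2.1  37.9] eul [-6.6300e+00  1.4000e-01 -1.7999e+02] F [-10.6  -0.5  18.4] [-9.8  0.1 18.5] T [-0.03  1.79  0.02] w 0.0074
web 309 medz 0.0152 pitch deg(front up +) 1.11 roll -0.43 x -70.3 6.0 y -36.0 25.9
leaf 428 medz 0.0221 pitch deg(front up +) 1.68 roll 0.04 x 30.2 69.8 y -44.0 35.8
```

View pics/scene12.png

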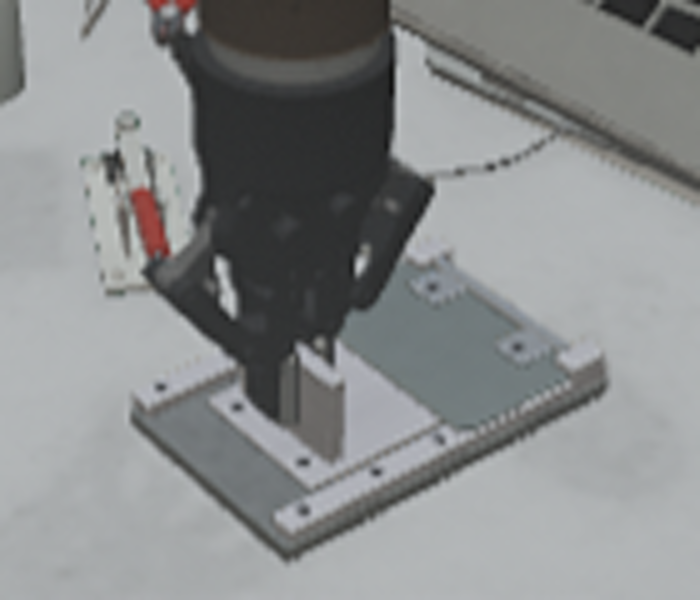

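The strip lies flat in the lane with its front under the lowered leaf, pressed at about 18 N. I'll hold it briefly and then hand in.

>>> jog_arm(jaw=[1, 1, 1, 1, 1, 1, 1, 1], linear=[[0, 0, 0], [0, 0, 0], [0, 0, 0], [0, 0, 0], [0, 0, 0], [0, 0, 0], [0, 0, 0], [0, 0, 0]], delta_rot=[[0, 0, 0], [0, 0, 0], [0, 0, 0], [0, 0, 0], [0, 0, 0], [0, 0, 0], [0, 0, 0], [0, 0, 0]])

```text
clock: 12.8
eef_pos: [0.4916, 0.1058, 0.0379]
tool_rot: [0.998, -0.058, -0.001, -0.0]
ft_force: [-10.3, 0.9, 18.3]
grip_width: 0.0073
```

```bash
python3 snap.py 13; python3 -c "
from h import *
print(bot.job_done()); print(bot.get_obs()['ft_force'],bot.get_obs()['clock'])"
```

```text
t 12.85 pos [0.4916 0.1058 0.0379] panelframe [-31.9  -2.1  37.9] eul [-6.6300e+00  1.4000e-01 -1.7999e+02] F [-10.3   0.9  18.3] [-10.4   0.3  18.5] T [-0.02  1.84  0.01] w 0.0075
web 307 medz 0.0149 pitch deg(front up +) 0.95 roll -0.45 x -64.0 5.8 y -35.9 25.8
leaf 424 medz 0.022 pitch deg(front up +) 1.07 roll 0.4 x 30.0 69.8 y -43.9 35.2
the job is handed in; nothing more can be done
None
the job is handed in; nothing more can be done
```

I gripped the strip by its flange, laid it in the lane and slid its front edge under the leaf to the stop. I then pressed it down and handed in at 12.9 s, still gripping and pressing.

Last checks:
- **Press:** about 18.5 N downward and 10 N of forward push against the stop, steady over the last 0.7 s hold.
- **Stop:** more forward push gave no more travel, and the rear edge sat at about −47 mm in the panel frame. That puts the front edge at 47–48 mm against the stop's 47 mm. The arm position alone gave 45.6 mm, which is within the roughly 2 mm calibration error.
- **Leaf:** its measured height stayed at 22 mm from before the slide to the end, so no lifting showed.
- **Flatness:** the tool is tilted 0.14°. The fitted web pitch of about 1° disagrees, but I put that down to the flange and leaf spoiling the few visible pixels.
- **Bystanders:** I steered clear of them but did not re-measure their positions at the end.

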